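# Show where the stray needle file belongs

## Task

One needle file was left lying on the yellow mat; show where it has to be put back, without touching anything. Point straight down at the lying file with the fingertips just above it, no more than about 3 cm off, and stay there for about two seconds. Then point in the same way just above the one empty slot of the file stand, stay there for about two seconds, and finish while still pointing at it.

Things in the scene. Friction and masses are not known exactly. Their poses are not given: they have to be found in the camera images.
- stray_file: The stray needle file, 120 mm long, lying loose on the yellow mat. Origin: middle of its length, on its underside (on the mat's top). x runs along the file from handle to point, z up. Dark square handle x = -60 to -15 mm, 10 mm wide, 9 mm high; bright steel blade x = -15 to +60 mm, 8 mm wide (5 mm over the last 20 mm), 5 mm high. Any part of the file may be pointed at.
- slot_mouth (a point): Centre of the mouth of the one empty slot of the file stand, level with the stand's flat top, 80 mm above the crate lid; z up. The slot is 10 mm (along the row) by 7 mm, 70 mm deep. It can be any of the four; its neighbours, 42 mm away, hold files whose handles rise 50 mm above this point.
- stand: Fixed grey plastic file stand, a block 50 mm (x) by 184 mm (y) by 80 mm high with four slots in its top in a row along its y, at y = -63, -21, 21, 63 mm; three hold files and one is empty. Origin: centre of its underside. It may stand left or right of the middle, the mat on the other side.
- mat: Fixed yellow hard silicone mat, 150 mm (x) by 200 mm (y), 4 mm thick. Origin: centre of its underside.
- file0: A needle file like the stray one, standing point down in one of the stand's slots (which one varies). Origin: its point, at the slot's bottom, 10 mm above the crate lid; z up. Its dark handle rises 50 mm above the stand's top, to 130 mm above the crate lid.
- file1: A needle file like the stray one, standing point down in one of the stand's slots (which one varies). Origin: its point, at the slot's bottom, 10 mm above the crate lid; z up. Its dark handle rises 50 mm above the stand's top, to 130 mm above the crate lid.
- file2: A needle file like the stray one, standing point down in one of the stand's slots (which one varies). Origin: its point, at the slot's bottom, 10 mm above the crate lid; z up. Its dark handle rises 50 mm above the stand's top, to 130 mm above the crate lid.
- tweezer_rest: Bystander: fixed aluminium tweezer rest, 90 mm (x) by 30 mm (y), 18 mm high, near the middle. Origin: centre of its underside.
- tweezers: Bystander: steel tweezers, 120 mm along x, 12 mm wide, 6 mm high, lying loose on the rest. Origin: middle of the underside, 12 mm above the crate lid.
- bowl: Bystander: white lidded ceramic bowl, 108 mm across, 83 mm high to the top of its knob, lid and bowl in one piece, loose. Origin: centre of its underside.

How it is judged:
By the outcome, as a careful person would: the job done as asked, in the order asked, and still so for the second after the job is handed in, with the robot touching nothing.
It also fails if it takes over 45 s, if anything falls off the work surface, if the arm or the gripper's body presses on something with over 40 N, if the wrist force passes 120 N, or if a joint passes its speed limit or range.

## Robot

A 7-joint arm with a two-finger parallel gripper is mounted at the origin on the work surface. World frame = base frame: x ahead of the robot, y to its left, z up, the work surface at z = 0. Lengths are in m, angles in rad, forces in N, time in s.
With the tool pointing down it reaches from about 0.4 to 0.875 m from the base axis. Payload 19.3 kg.
Tool frame: the origin (TCP) lies between the finger pads, 19 mm behind the fingertips; this is the grasp point; z points along the fingers, y is the line along which they close (so a half turn about z gives the same grasp; the last joint's range is limited). The gripper opens to 85 mm and grips with 20 to 120 N. Pads are 22 mm wide; open, the fingers measure 114 mm over their backs; the gripper's body (76 mm by 85 mm) begins 54 mm behind the grasp point. The pads swing forward as they close: fully open they stand 13 mm farther back than shut.
Start: joints at [1.193, 0.521, -0.036, 1.599, 0.021, 1.021, -0.113], TCP at [0.189, -0.596, 0.25] pointing down, gripper open.
Joint ranges: [-2.91, 2.91], [-0.3, 2.13], [-1.5, 1.42], [0.17, 2.43], [-1.26, 4.41], [0.16, 1.93], [-2.52, 2.52]. Speed limits (rad/s): [1.89, 1.89, 2.39, 2.39, 3.01, 3.01, 3.01].

## Interface

Orientations are given as [roll, pitch, yaw] about the fixed x, y, z axes, in that order (R = Rz(yaw) Ry(pitch) Rx(roll)).
In Python, from station import bot gives the robot as it stands.
- The arm moves only by the shell command python3 -m crank 'ROWS' [FORCE]. ROWS is JSON, a list of rows, each a list of 5 numbers: the shift along the tool's x, y, z in units of 100 mm (1.0 is 100 mm), then the turn about the tool's z in units of pi rad (1.0 is pi rad), then the opening, from 0 (shut) to 1 (fully open). In form: [[dx, dy, dz, spin, fingers], ...]. A call has 1 to 8 rows; each row is the pose to reach, as a shift and turn from the pose commanded when the call began, along the tool's axes at that moment, turning the shorter way round; what a row does not reach only later rows make up. A row lasts 1/8 s, in which the tool goes at most 62.5 mm and 10.7 degrees, less where a joint would pass 70% of its speed; a pose out of reach is approached as far as the arm can. A call with a number of a shift or a turn outside -1 to 1 is refused whole. A call with a gripper value outside its range is refused whole. The fingers move at their own pace and stop on an object; FORCE is the grip in N (left out, the last holds). Time passes only in rows, so rows that repeat a pose let the fingers close. It gives the time, the measured TCP pose, the force, the opening and the grip force at its end, in the units of the state.
- bot.read_state(): the state, without advancing time (a new reading comes with each control period).
- bot.capture(name): name is "scene" or "top" or "wrist"; returns a dict with "image" (400x640x3 uint8, blue, green, red), "fx", "fy", "cx", "cy" (pixels), "xyz" and "rotation" of the camera in the world. Camera axes: x right, y down, z forward; pixel columns grow to the right and rows downward; lengths in m; the calibration is good to about 2 mm. The wrist camera is an equidistant fisheye: a pixel r from the principal point sees the ray r / f radians off the axis. A picture is of the moment at which its call begins. There is no depth.
- bot.finish_job(): hands the job in; it is judged then, once.
The state is a dict: "clock": time; "qpos": joint angles; "qvel": joint speeds; "effort": joint torques, N m; "ee_pos": TCP position; "eef_rot": TCP orientation; "contact_force": force on the tool from outside, world axes, zero at the start; "wrist_torque": the same for the moment, N m; "grip_width": finger opening in m; "finger_force": force on a finger pad.
Only numpy, scipy, OpenCV 4.12 (cv2) and the standard library are available. Lean on these libraries where they do the work, as an engineer would, in place of code of your own. Each camera call takes 0.05 s, during which the arm holds its last target. There are 200 camera calls.

## Working session

There is one attempt and no reset: what is moved stays moved. The work goes in short steps, Python scripts to look and compute and a shell command to move; the robot and the scene stay as the last step left them, time stands still between calls to the robot, and variables do not carry over. Pictures are saved under pics/ and viewed, at most 10 in all, crops included, and the job is handed in when it is done.

```bash
mkdir -p pics; ls; python3 - <<'E'
from station import bot
import cv2,numpy as np
s=bot.read_state();print(s)
for n in("scene","top"):
    c=bot.capture(n);cv2.imwrite(f"pics/{n}0.png",c["image"]);print(n,c["fx"],c["fy"],c["cx"],c["cy"],c["xyz"],np.round(c["rotation"],4).tolist())
E
```

```text
pics
{'clock': 0.0, 'qpos': array([ 1.19280852,  0.52199784, -0.03629806,  1.59999125,  0.02116701,
        1.02108563, -0.11277175]), 'qvel': array([ 0.00124957, -0.00052445,  0.00062372,  0.00110289,  0.00012997,
       -0.00018011,  0.00178914]), 'effort': array([ 1.28982309e-03, -9.27102041e+01,  1.98053330e+00, -3.69934130e+01,
        1.80638098e-02,  8.04210606e-03,  3.72427814e-05]), 'ee_pos': array([ 0.18921124, -0.59535068,  0.24944211]), 'eef_rot': array([-3.14049617e+00,  6.41856768e-05,  3.07763120e-01]), 'contact_force': array([-0.11410734, -0.21236762,  0.10551327]), 'wrist_torque': array([ 0.01232757,  0.01731801, -0.04477432]), 'finger_force': 0.0, 'grip_width': 0.08549251579711482}
scene 481.6463893509285 481.6463893509285 318.49331472338906 202.38654878824948 [0.88403746 0.5776807  0.78298132] [-2.3935, -0.0121, 2.6004]
top 425.78250687135153 425.78250687135153 316.8866348467034 206.41740642385557 [0.37673512 0.01153687 0.89685726] [-2.9418, -0.0062, -1.5772]
```

View pics/top0.png

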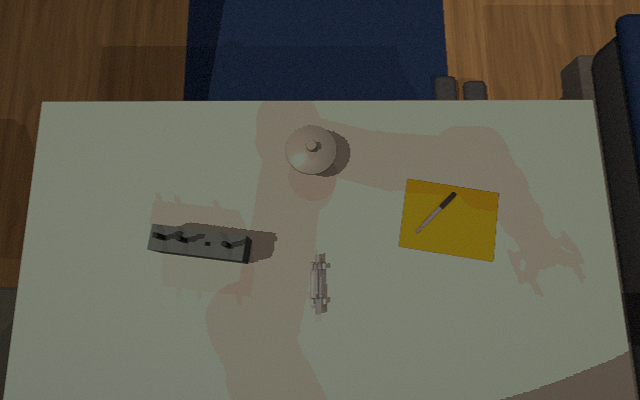

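View pics/scene0.png

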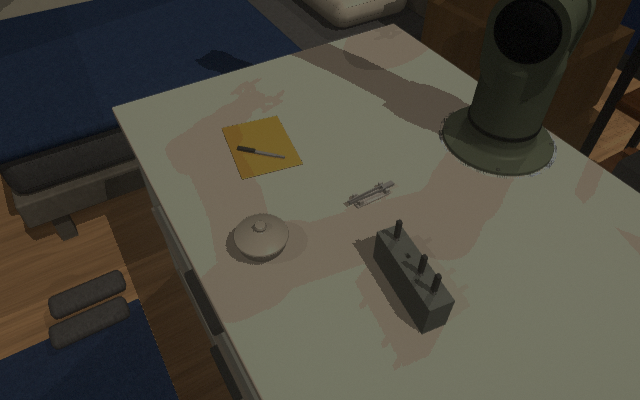

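The top view shows the mat on the right with the file's handle near (448,200) and its point near (419,231). The stand is on the left, with handles rising near slots 1, 2 and 4 and the empty slot at about (207,243). In the scene view the empty slot is at about (408,256) and the file runs from (238,149) to (284,157).

```bash
cat > h.py <<'E'
import numpy as np,cv2
from scipy.spatial.transform import Rotation as R
def ray(c,p):
    d=np.array([(p[0]-c["cx"])/c["fx"],(p[1]-c["cy"])/c["fy"],1.])
    return c["xyz"],R.from_euler("xyz",c["rotation"]).apply(d/np.linalg.norm(d))
def plane(c,p,z):
    o,d=ray(c,p);return o+d*(z-o[2])/d[2]
def tri(c1,p1,c2,p2):
    a,u=ray(c1,p1);b,v=ray(c2,p2)
    t=np.linalg.lstsq(np.c_[u,-v],b-a,rcond=None)[0]
    P,Q=a+t[0]*u,b+t[1]*v;return (P+Q)/2,np.linalg.norm(P-Q)
def mat(im):
    h=cv2.cvtColor(im,cv2.COLOR_BGR2HSV);m=cv2.inRange(h,(18,150,60),(35,255,255))
    k=max(cv2.findContours(m,0,2)[0],key=cv2.contourArea)
    f=np.zeros_like(m);hull=cv2.convexHull(k);cv2.drawContours(f,[hull],-1,255,-1)
    f=cv2.erode(f,np.ones((5,5)))&~m
    fk=max(cv2.findContours(f,0,2)[0],key=cv2.contourArea)
    g=np.zeros_like(m);cv2.drawContours(g,[fk],-1,255,-1)
    return cv2.approxPolyDP(hull,6,True)[:,0],np.argwhere(g)[:,::-1]
E
python3 - <<'E'
from station import bot
from h import *
T=bot.capture("top");S=bot.capture("scene")
for c in(T,S):
    q,f=mat(c["image"]);Q=np.array([plane(c,p,.004) for p in q]);print("mat",q.tolist(),Q[:,:2].round(3).tolist(),np.linalg.norm(Q-np.roll(Q,1,0),axis=1).round(3))
    P=np.array([plane(c,p,.009)[:2] for p in f]);m=P.mean(0);w=np.linalg.svd(P-m,full_matrices=False)[2][0];t=(P-m)@w
    print("file mid",m,"dir",np.arctan2(w[1],w[0]),"ends",m+w*t.min(),m+w*t.max(),np.ptp(t))
def dark(c,p,r=5):
    x,y=p;g=c["image"][y-r:y+r+1,x-r:x+r+1].mean(2);w=np.clip(np.median(g)*.8-g,0,None);Y,X=np.mgrid[:2*r+1,:2*r+1]
    return np.array([x-r+(X*w).sum()/w.sum(),y-r+(Y*w).sum()/w.sum()])
a,b=dark(T,(207,243)),dark(S,(408,256));print(a,b,tri(T,a,S,b),plane(T,a,.08),plane(S,b,.08))
u=cv2.resize(T["image"][215:275,140:260],None,fx=6,fy=6,interpolation=2)[:290]
v=cv2.resize(S["image"][210:335,360:480],None,fx=4,fy=4,interpolation=2)[:300]
v=cv2.copyMakeBorder(v,0,0,0,u.shape[1]-v.shape[1],0)
cv2.imwrite("pics/z.png",np.clip(np.vstack([u,v])*1.8,0,255))
E
```

```text
mat [[407, 179], [498, 193], [492, 260], [400, 246]] [[0.617, -0.191], [0.585, -0.386], [0.441, -0.361], [0.472, -0.169]] [0.147 0.198 0.146 0.194]
file mid [ 0.54531794 -0.24918529] dir 2.340006152901495 ends [ 0.58549216 -0.29068174] [ 0.50074124 -0.20314146] 0.12184423721942296
mat [[276, 116], [301, 162], [242, 178], [222, 128]] [[0.44, -0.361], [0.472, -0.171], [0.616, -0.192], [0.583, -0.385]] [0.145 0.192 0.146 0.196]
file mid [ 0.54322416 -0.24853262] dir 2.3231968743062525 ends [ 0.58360452 -0.29166987] [ 0.49960762 -0.20193826] 0.1229115195396852
[207.10468175 243.26775381] [407.24256355 256.15575987] (array([0.47064824, 0.21724726, 0.07957798]), np.float64(0.001124005002795229)) [0.47100566 0.21674961 0.08      ] [0.47045672 0.21781841 0.08      ][ WARN:0@0.885] global loadsave.cpp:1063 imwrite_ Unsupported depth image for selected encoder is fallbacked to CV_8U.
```

View pics/z.png

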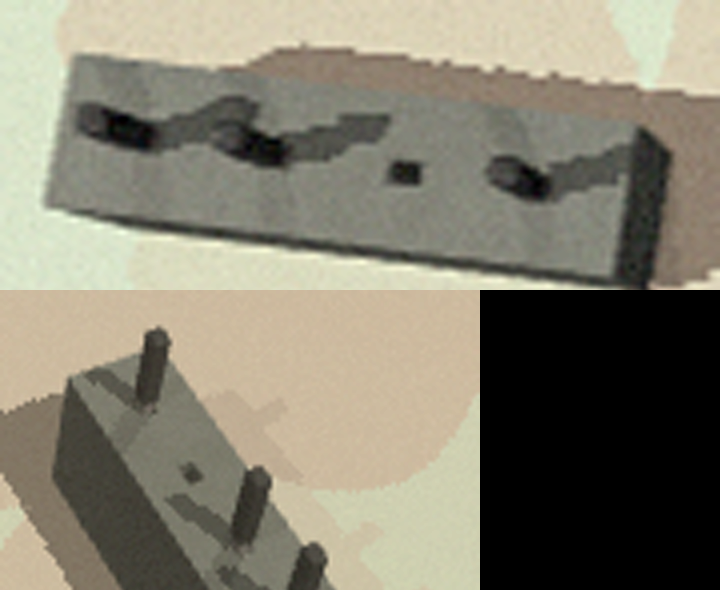

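Both views agree. The slot mouth triangulates to z = 0.0796 at (0.471, 0.217), and the file is 122 mm long with its middle at (0.544, -0.249). The enlarged crop shows the only open slot between two handles, the third from the left in the top view. I'll move first towards the file with the fingers shutting: (0.355, 0.346) m in the world is about +4.43, -2.22 in tool units.

```bash
python3 -m crank '[[0.15,-0.07,0,0,0],[0.35,-0.17,0,0,0],[0.6,-0.3,0,0,0],[0.9,-0.45,0,0,0]]' 20
```

```text
clock: 0.7
ee_pos: [0.2631, -0.5237, 0.2501]
eef_rot: [-3.142, -0.0, 0.308]
contact_force: [0.7, -0.5, 0.7]
grip_width: 0.0123
finger_force: 0.0
```

```bash
for i in 1; do python3 -m crank '[[0.3,-0.15,0,0,0],[0.6,-0.3,0,0,0],[0.9,-0.45,0,0,0]]'; python3 -m crank '[[0.3,-0.15,0,0,0],[0.6,-0.3,0,0,0],[0.9,-0.45,0,0,0]]';  python3 -m crank '[[0.3,-0.15,0,0,0],[0.6,-0.3,0,0,0],[0.9,-0.45,0,0,0]]'; done
python3 - <<'E'
from station import bot
from h import *
s=bot.read_state();print(s["ee_pos"],s["eef_rot"],s["qpos"])
print(R.from_euler("xyz",s["eef_rot"]).inv().apply(np.array([.544,-.249,.05])-s["ee_pos"])*10)
E
```

```text
clock: 1.08
ee_pos: [0.3354, -0.453, 0.2502]
eef_rot: [-3.142, -0.0, 0.309]
contact_force: [0.7, -0.1, 0.3]
grip_width: 0.0002
finger_force: 0.0
clock: 1.45
ee_pos: [0.4072, -0.3827, 0.2502]
eef_rot: [-3.142, -0.0, 0.309]
contact_force: [1.2, -0.3, 0.1]
grip_width: 0.0002
finger_force: 0.0
clock: 1.82
ee_pos: [0.4791, -0.3124, 0.2502]
eef_rot: [-3.141, -0.0, 0.309]
contact_force: [-0.4, 0.3, -0.2]
grip_width: -0.0002
finger_force: 0.0
[ 0.47905331 -0.31244666  0.25016261] [-3.14147361e+00 -2.80401159e-04  3.09183123e-01] [ 0.56813713  0.43867675 -0.12848501  1.73904114  0.0657783   0.96793942
 -0.84723681]
[ 0.81116531 -0.40652324  2.00190202]
```

```bash
python3 -m crank '[[0.3,-0.15,0,0,0],[0.6,-0.3,0.1,0,0],[0.82,-0.41,0.3,0,0],[0.82,-0.41,0.6,0,0],[0.82,-0.41,0.85,0,0],[0.82,-0.41,1,0,0]]'; python3 -m crank '[[0,0,0.2,0,0],[0,0,0.4,0,0],[0,0,0.6,0,0],[0,0,0.75,0,0],[0,0,0.75,0,0],[0,0,0.75,0,0],[0,0,0.75,0,0]]'
python3 - <<'E'
from station import bot
from h import *
c=bot.capture("scene")["image"];t=bot.capture("top")["image"]
cv2.imwrite("pics/f1.png",np.hstack([cv2.resize(i,None,fx=3,fy=3) for i in(c[90:190,200:333],t[150:250,390:523])]))
s=bot.read_state();print(s["ee_pos"],s["eef_rot"])
E
```

```text
clock: 2.58
ee_pos: [0.5436, -0.2494, 0.1491]
eef_rot: [-3.141, 0.001, 0.309]
contact_force: [0.1, -0.8, -0.1]
grip_width: 0.0001
finger_force: 0.0
clock: 3.45
ee_pos: [0.544, -0.2513, 0.0758]
eef_rot: [3.141, -0.001, 0.308]
contact_force: [-0.3, 0.1, 0.7]
grip_width: -0.0
finger_force: 0.0
[ 0.54386147 -0.25124049  0.0755639 ] [ 3.14108420e+00 -6.47213118e-04  3.07673039e-01]
```

View pics/f1.png

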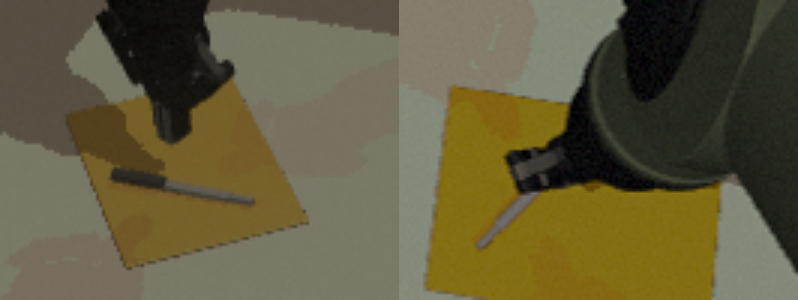

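The fingertips are in the scene view at about (257,137), above and behind the file. I'll check their height by projecting points on the tool axis.

```bash
python3 - <<'E'
from station import bot
from h import *
for n in("scene","top"):
  c=bot.capture(n);Rm=R.from_euler("xyz",c["rotation"])
  for z in(.009,.043,.056,.07):
    p=Rm.inv().apply(np.array([.544,-.251,z])-c["xyz"]);print(n,z,c["fx"]*p[0]/p[2]+c["cx"],c["fy"]*p[1]/p[2]+c["cy"])
E
```

```text
scene 0.009 258.7949094468258 151.40629295217374
scene 0.043 257.6665750161236 140.55402495189924
scene 0.056 257.2220467414829 136.27857271111463
scene 0.07 256.73489305886676 131.59315128177747
top 0.009 437.2749077291285 211.57231399140085
top 0.043 441.9781950239953 208.47405790615983
top 0.056 443.87292005209946 207.22592166013692
top 0.07 445.9772549460781 205.83970644896536
```

```bash
python3 -m crank '[[0,-0.02,0.1,0,0],[0,-0.02,0.2,0,0],[0,-0.02,0.3,0,0],[0,-0.02,0.32,0,0],[0,-0.02,0.32,0,0],[0,-0.02,0.32,0,0],[0,-0.02,0.32,0,0],[0,-0.02,0.32,0,0]]'
python3 -m crank '[[0,0,0,0,0],[0,0,0,0,0],[0,0,0,0,0],[0,0,0,0,0],[0,0,0,0,0],[0,0,0,0,0],[0,0,0,0,0],[0,0,0,0,0]]'
python3 -m crank '[[0,0,0,0,0],[0,0,0,0,0],[0,0,0,0,0],[0,0,0,0,0],[0,0,0,0,0],[0,0,0,0,0],[0,0,0,0,0],[0,0,0,0,0]]'
python3 - <<'E'
from station import bot
import cv2
c=bot.capture("scene")["image"]
cv2.imwrite("pics/f2.png",cv2.resize(c[90:190,200:333],None,fx=4,fy=4))
E
```

```text
clock: 4.65
ee_pos: [0.5431, -0.2492, 0.0432]
eef_rot: [3.141, -0.0, 0.308]
contact_force: [-0.5, 0.5, 0.3]
grip_width: 0.0003
finger_force: 0.0
clock: 5.65
ee_pos: [0.543, -0.2492, 0.043]
eef_rot: [3.142, -0.0, 0.308]
contact_force: [-0.3, 0.6, -0.1]
grip_width: 0.0002
finger_force: 0.0
clock: 6.65
ee_pos: [0.543, -0.2492, 0.043]
eef_rot: [-3.142, 0.0, 0.308]
contact_force: [0.7, -0.7, -0.6]
grip_width: -0.0003
finger_force: 0.0
```

View pics/f2.png

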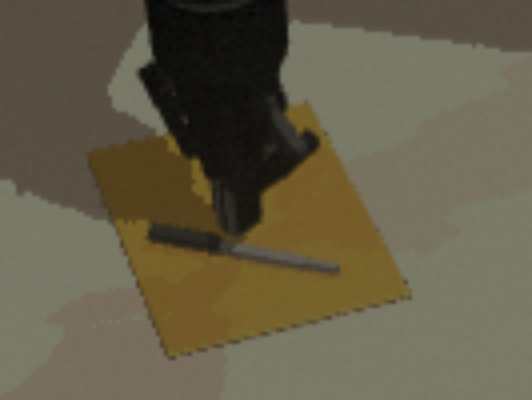

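The fingertips are directly above the file, near its middle at crop (235,238), with clearance. I'll hold a little longer, then rise and cross over.

```bash
python3 -m crank '[[0,0,0,0,0],[0,0,0,0,0],[0,0,0,0,0],[0,0,-0.1,0,0],[0,0,-0.3,0,0],[0,0,-0.55,0,0],[0,0,-0.8,0,0],[0,0,-1,0,0]]'
python3 -m crank '[[0,0,-0.25,0,0],[0,0,-0.5,0,0],[0,0,-0.75,0,0],[0.03,-0.15,-0.95,0,0],[0.06,-0.4,-1,0,0],[0.1,-0.65,-1,0,0],[0.15,-0.93,-1,0,0]]'
python3 -m crank '[[0.05,-0.31,0,0,0],[0.1,-0.62,0,0,0],[0.15,-0.93,0,0,0]]'
python3 -m crank '[[0.05,-0.31,0,0,0],[0.1,-0.62,0,0,0],[0.15,-0.93,0,0,0]]'
python3 -m crank '[[0.05,-0.31,0,0,0],[0.1,-0.62,0,0,0],[0.15,-0.93,0,0,0]]'
python3 -m crank '[[0.05,-0.31,0,0,0],[0.1,-0.62,0,-0.05,0],[0.12,-0.93,0,-0.1,0],[0.12,-0.93,0,-0.15,0],[0.12,-0.93,0,-0.2,0],[0.12,-0.93,0,-0.25,0],[0.12,-0.93,0,-0.3,0],[0.12,-0.93,0,-0.35,0]]'
python3 -m crank '[[0,0,0,0,0],[0,0,0,0,0],[0,0,0,0,0]]'
python3 - <<'E'
from station import bot
from h import *
s=bot.read_state();print(s["ee_pos"],s["eef_rot"],s["qpos"])
print(R.from_euler("xyz",s["eef_rot"]).inv().apply(np.array([.4707,.2173,.115])-s["ee_pos"])*10)
c=bot.capture("top")
p=[plane(c,q,.08) for q in((163.5,237),(187,241),(231.5,246.5))]   # handle feet, by eye in z.png
print(np.round(p,3))
E
```

```text
clock: 7.7
ee_pos: [0.5434, -0.2494, 0.1457]
eef_rot: [3.14, -0.002, 0.308]
contact_force: [-0.9, -1.3, 0.1]
grip_width: -0.0
finger_force: 0.0
clock: 8.57
ee_pos: [0.5287, -0.1543, 0.244]
eef_rot: [3.141, -0.001, 0.308]
contact_force: [-0.6, 0.0, 0.4]
grip_width: -0.0002
finger_force: 0.0
clock: 8.95
ee_pos: [0.5146, -0.0609, 0.2439]
eef_rot: [3.141, -0.0, 0.309]
contact_force: [1.1, 0.0, -0.3]
grip_width: -0.0001
finger_force: 0.0
clock: 9.32
ee_pos: [0.5005, 0.0321, 0.2438]
eef_rot: [3.141, -0.0, 0.308]
contact_force: [1.1, 0.0, -0.4]
grip_width: -0.0004
finger_force: 0.0
clock: 9.7
ee_pos: [0.4865, 0.1252, 0.2438]
eef_rot: [3.142, -0.0, 0.309]
contact_force: [1.3, 0.2, -0.6]
grip_width: 0.0002
finger_force: 0.0
clock: 10.7
ee_pos: [0.4699, 0.2163, 0.2438]
eef_rot: [3.141, 0.0, 1.413]
contact_force: [-0.4, -0.5, 0.2]
grip_width: -0.0001
finger_force: 0.0
clock: 11.08
ee_pos: [0.4706, 0.2159, 0.2432]
eef_rot: [3.141, 0.0, 1.405]
contact_force: [-0.4, 0.2, -0.2]
grip_width: 0.0002
finger_force: 0.0
[0.47059243 0.21590853 0.24320324] [3.14134805e+00 5.84853655e-05 1.40545577e+00] [-0.13354     0.40062195 -0.53525471  1.86758517  0.24923734  0.93954908
 -0.94775119]
[ 0.01397693 -0.0015428   1.28203122]
[[0.484 0.301 0.08 ]
 [0.476 0.256 0.08 ]
 [0.465 0.17  0.08 ]]
```

The TCP is within 1.5 mm of the slot axis, and the tool's x axis lies along the row, so only the 22 mm finger width goes between the neighbouring handles. Now I'll descend.

```bash
python3 -m crank '[[0.01,0,0.15,0,0],[0.01,0,0.3,0,0],[0.01,0,0.45,0,0],[0.01,0,0.6,0,0],[0.01,0,0.75,0,0],[0.01,0,0.85,0,0]]'
python3 -m crank '[[0,0,0.1,0,0],[0,0,0.2,0,0],[0,0,0.3,0,0],[0,0,0.38,0,0],[0,0,0.42,0,0],[0,0,0.42,0,0],[0,0,0.42,0,0]]'
python3 - <<'E'
from station import bot
from h import *
c=bot.capture("scene")["image"];t=bot.capture("top")["image"]
cv2.imwrite("pics/s1.png",np.hstack([cv2.resize(i,None,fx=3,fy=3) for i in(c[200:330,340:473],t[180:310,130:263])]))
s=bot.read_state();print(s["ee_pos"],s["eef_rot"])
E
```

```text
clock: 11.88
ee_pos: [0.4708, 0.2166, 0.1569]
eef_rot: [-3.141, 0.0, 1.407]
contact_force: [0.0, 0.8, 0.6]
grip_width: -0.0
finger_force: 0.0
clock: 12.75
ee_pos: [0.4711, 0.2168, 0.1163]
eef_rot: [3.141, -0.0, 1.407]
contact_force: [0.3, -0.2, 0.5]
grip_width: -0.0001
finger_force: 0.0
[0.47108339 0.21677828 0.11628847] [ 3.14116557e+00 -2.54540151e-04  1.40722247e+00]
```

View pics/s1.png

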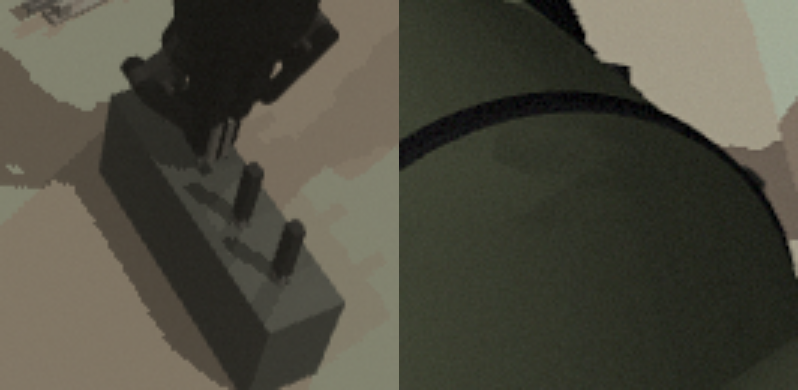

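The fingertips are at crop (212,165), just above the empty slot and clear of the handles. I'll hold and hand in.

```bash
python3 -m crank '[[0,0,0,0,0],[0,0,0,0,0],[0,0,0,0,0],[0,0,0,0,0],[0,0,0,0,0],[0,0,0,0,0],[0,0,0,0,0],[0,0,0,0,0]]'
python3 -m crank '[[0,0,0,0,0],[0,0,0,0,0],[0,0,0,0,0],[0,0,0,0,0],[0,0,0,0,0],[0,0,0,0,0],[0,0,0,0,0],[0,0,0,0,0]]'
python3 -m crank '[[0,0,0,0,0],[0,0,0,0,0],[0,0,0,0,0],[0,0,0,0,0]]'
python3 -c "from station import bot;print(bot.finish_job())"
```

```text
clock: 13.85
ee_pos: [0.4709, 0.2167, 0.116]
eef_rot: [-3.142, -0.0, 1.407]
contact_force: [-0.2, 0.7, 0.3]
grip_width: 0.0
finger_force: 0.0
clock: 14.85
ee_pos: [0.4709, 0.2168, 0.116]
eef_rot: [3.142, -0.0, 1.407]
contact_force: [0.3, -0.5, -0.2]
grip_width: 0.0001
finger_force: 0.0
clock: 15.35
ee_pos: [0.4709, 0.2168, 0.116]
eef_rot: [3.142, -0.0, 1.407]
contact_force: [0.2, 0.6, 1.0]
grip_width: -0.0
finger_force: 0.0
the job is handed in; nothing more can be done
None
```

The job is handed in: the arm pointed straight down about 1.5 cm above the stray file, then about 1.7 cm above the empty slot, held each for over two seconds, finished at the slot at about 15 s, and showed no sign of contact.

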